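# Bring the tagged magnetron under the test probe

## Robot

A 6-joint arm with a two-finger parallel gripper is mounted at the origin on the work surface. World frame = base frame: x ahead of the robot, y to its left, z up, the work surface at z = 0. Lengths are in m, angles in rad, forces in N, time in s.
With the tool pointing down it reaches from about 0.4 to 0.825 m from the base axis. Payload 7 kg.
Tool frame: the origin (TCP) lies on the centre line of the jaws, within the pads' length; the fingertips stand 8 mm ahead of it and the grasp point (between the pads) lies 11 mm behind it; z points along the fingers, y is the line along which they close (so a half turn about z gives the same grasp; the last joint's range is limited). The gripper opens to 85 mm and grips with 20 to 120 N. Pads are 22 mm wide; open, the fingers measure 114 mm over their backs; the gripper's body (76 mm by 85 mm) begins 54 mm behind the grasp point. The pads swing forward as they close: fully open they stand 13 mm farther back than shut.
Start: joints at [-0.883, 0.359, 0.012, 0, -1.224, -0.288], TCP at [0.263, -0.622, 0.239] pointing down, gripper open.
Joint ranges: [-3.07, 3.07], [-1.43, 2.12], [-1.02, 1.25], [-3.03, 1.67], [-3.05, -0], [-3.03, 3.03]. Speed limits (rad/s): [2.39, 2.39, 3.01, 3.14, 3.14, 3.14].

## Interface

Orientations are given as a 3x3 rotation matrix whose columns are the frame's x, y, z axes.
In Python, from station import arm, snapshot, job gives the robot as it stands.
- The arm moves only by the shell command python3 -m creep 'ROWS' [FORCE]. ROWS is JSON, one flat list of numbers, 7 for each row, row after row: the shift along the tool's x, y, z scaled (see below), then the turn, a rotation vector about the tool's x, y, z scaled (see below), then the closure, from -1 (fully open) to 1 (shut). A call has exactly 5 rows; each row is the pose to reach, as a shift and turn from the pose commanded when the call began, along the tool's axes at that moment; what a row does not reach only later rows make up. The controller multiplies each number of a shift by 100 mm and each number of a turn by pi/4 rad. A row lasts 1/12 s, in which the tool goes at most 41.7 mm and 7.16 degrees, less where a joint would pass 70% of its speed; a pose out of reach is approached as far as the arm can. A call with a number of a shift or a turn outside -1 to 1 is refused whole. A call with a gripper value outside its range is refused whole. The fingers move at their own pace and stop on an object; FORCE is the grip in N (left out, the last holds). Time passes only in rows, so rows that repeat a pose let the fingers close, or fill a call up. It gives the time, the measured TCP pose, the force, the opening and the grip force at its end, in the units of the state.
- arm.get_obs(): the state, without advancing time (a new reading comes with each control period).
- snapshot(name): name is "side" or "top"; returns a dict with "pixels" (480x640x3 uint8, red, green, blue), "vfov" (degrees; the focal length in pixels is half the picture's height over the tangent of half this angle, whatever the lens; pixels are square), "cx", "cy" (the principal point, pixels), "T" (4x4, takes a point from camera to world coordinates). Camera axes: x right, y down, z forward; pixel columns grow to the right and rows downward; lengths in m; the calibration is good to about 2 mm. A picture is of the moment at which its call begins. There is no depth.
- job.finish_job(): hands the job in; it is judged then, once.
The state is a dict: "clock": time; "q": joint angles; "qd": joint speeds; "joint_efforts": joint torques, N m; "eef_pos": TCP position; "tool_rot": TCP orientation; "ft_force": force on the tool from outside, world axes, zero at the start; "ft_torque": the same for the moment, N m; "width": finger opening in m; "gripper_force": force on a finger pad.
Only numpy, scipy, OpenCV 4.12 (cv2) and the standard library are available. Lean on these libraries where they do the work, as an engineer would, in place of code of your own. Each camera call takes 0.05 s, during which the arm holds its last target. There are 200 camera calls.

## Task

Turn the parts carousel slowly by pressing a fingertip lightly on its black rubber rim, until the magnetron with the red stripes stands at the front with its stub right under the test probe and the carousel is still. Then press the probe's green plunger all the way down for a moment and let it spring back up. Never press on the carousel with more than 18 N, do not touch the white tray or the parts on it, do not lower the probe before the stub is under it, and leave everything else on the bench where it is.

Things in the scene. Friction and masses are not known exactly. Their poses are not given: they have to be found in the camera images.
- platter (a joint): Turn of the carousel about its upright axis, rad, anticlockwise seen from above; 0 or any whole turn = red-striped magnetron exactly under the probe. Starts from 0.9 to 5.4; turns either way, no stops, detents or spring, no coasting. Bearing friction 0.55 N m, about 3.5 N along the rim. The rim has no ledge to hook: the fingertip carries it round by friction, pressed on with about 8 to 13 N.
- disc: Flat rubber turning disc, 350 mm diameter, 10 mm thick; origin: centre of its top, 62 mm above the bench. Bare from 127 mm radius (tray) to 175 mm: the rim, pressed from above (155 mm is a good line). Bent, on a leaning axis: the rim's top is up to 10 mm off that height and changes as it turns, so feel for it. The bearing is sprung, giving 1 mm per 10 N. Over 18 N from the robot damages it.
- tray: White round tray, 254 mm diameter, 2.5 mm thick, on the disc and turning with it; clipped on it the red-striped magnetron (towards its -x), a plain one opposite, two capacitors lying between. Origin: centre of its underside, 68 mm above the bench. The magnetrons (78 x 82 mm, centred 70 mm out) rise 52 mm above that, stubs 81, capacitors 49; none passes the tray's edge. Do not touch.
- stub_top (a point): Top centre of the round steel stub (12 mm diameter, in a copper collar) of the magnetron with two red stripes on top; 70 mm from the carousel's axis, about 149 mm above the bench.
- hub (a point): Point on the carousel's fixed axis at the disc's top face, 62 mm above the bench. Axes of the fixed stand: z up, -x from the axis to the front, where the probe stands. That way, 205 mm out, is an aluminium post (24 x 30 mm, 202 mm high); a beam 22 mm wide, 188 to 202 mm above the bench, runs from it in to the probe.
- probe_tip (a point): Lower end of the brass test probe (9 mm diameter), which hangs from the beam 72 mm from the carousel's axis at the front, about 15 mm above the stub's height when up. It moves down with the plunger.
- plunger_top (a point): Centre of the top face of the green plunger knob (30 mm diameter, 10 mm thick) over the probe, 228.5 mm above the bench when up; it is pressed straight down.
- plunger (a joint): How far the plunger and probe are pressed down, m: 0 up, 0.013 fully down at the stop. A spring takes it from 2.2 N to 6.4 N at the stop and lifts it again.
- mug_far: White mug, 82 mm diameter, 92 mm high, handle at its +y; origin at the centre of its underside. Leave alone.
- mug_near: A second white mug, 82 mm diameter, 92 mm high; origin at the centre of its underside. Leave alone.
- meter: Orange multimeter lying on its back, 190 x 92 x 40 mm; origin at the centre of its underside. Leave alone.
- transformer: Dark steel transformer, 112 x 95 x 70 mm; origin at the centre of its underside. Leave alone.
- can_a: Capacitor can standing on the bench, 48 mm diameter, 96 mm high; origin at the centre of its underside. Leave alone.
- can_b: Another such capacitor can. Leave alone.
- bracket: White plastic bracket with three black switches, 150 x 55 x 26 mm; origin at the centre of its underside. Leave alone.

How it is judged:
On the way, in this order (a step that is already met when the one before it is completed fails the run):
1. the red-striped magnetron's stub is under the raised probe (within 6 mm) and the carousel is still (horizontal distance between stub_top and probe_tip below 0.006 m and value of joint plunger below 0.003 m and angular speed of disc below 0.05 rad/s), for 0.3 s.
2. the plunger is pressed down (over 10 of 13 mm) on the stub (horizontal distance between stub_top and probe_tip below 0.006 m and value of joint plunger above 0.01 m), for 0.2 s.
At the end, for the whole second after the job is handed in: The stub of the red-striped magnetron is within 6 mm (horizontally) of the probe's axis, the carousel is still, and the plunger is back up (under 3 mm) (horizontal distance between stub_top and probe_tip below 0.006 m and value of joint plunger below 0.003 m and angular speed of disc below 0.03 rad/s); the robot touches nothing.
It fails at once if the robot presses on the carousel's disc with more than 18 N (contact force between any of the fingers, the arm and disc above 18 N).
It fails at once if the robot touches the tray or the parts on it (over 1 N) (contact force between any of the fingers, the arm and tray above 1 N).
It fails at once if the carousel is spun fast (over 1.5 rad/s) (angular speed of disc above 1.5 rad/s).
It fails at once if the probe is lowered (over 5 mm) while the stub is not under it (over 9 mm off) (value of joint plunger above 0.005 m and horizontal distance between stub_top and probe_tip above 0.009 m).
It fails at once if something else on the bench is moved by more than 20 mm (distance of any of mug_far, mug_near, meter, transformer, can_a, can_b, bracket from where it was at the start of the episode above 0.02 m).
It also fails if it takes over 72 s, if anything falls off the work surface, if the arm or the gripper's body presses on something with over 40 N, if the wrist force passes 120 N, or if a joint passes its speed limit or range.

## Working session

There is one attempt and no reset: what is moved stays moved. The work goes in short steps, Python scripts to look and compute and a shell command to move; the robot and the scene stay as the last step left them, time stands still between calls to the robot, and variables do not carry over. Pictures are saved under pics/ and viewed, at most 10 in all, crops included, and the job is handed in when it is done.

```bash
mkdir -p pics; ls; python3 - <<'E'
from station import arm,snapshot,job
import cv2,numpy as np
o=arm.get_obs();print({k:np.round(v,3).tolist() for k,v in o.items()})
for n in("side","top"):
    s=snapshot(n);cv2.imwrite(f"pics/{n}0.png",s["pixels"][:,:,::-1]);print(n,s["vfov"],s["cx"],s["cy"],np.round(s["T"],4).tolist())
E
```

```text
pics
{'clock': 0.0, 'q': [-0.883, 0.359, 0.011, -0.0, -1.224, -0.288], 'qd': [-0.0, 0.001, -0.001, -0.002, 0.001, 0.002], 'joint_efforts': [-0.0, -58.332, 29.342, 6.937, -0.006, -0.0], 'eef_pos': [0.263, -0.621, 0.238], 'tool_rot': [[-0.921, -0.389, -0.001], [-0.389, 0.921, 0.001], [0.0, 0.002, -1.0]], 'ft_force': [-0.61, 0.72, -0.168], 'ft_torque': [-0.008, 0.027, -0.011], 'gripper_force': 0.0, 'width': 0.085}
side 42.30224256062259 308.68703160614615 232.80371618426204 [[0.8472, -0.2686, 0.4584, -0.257], [-0.5308, -0.4656, 0.7081, -1.2289], [0.0233, -0.8432, -0.537, 1.1033], [0.0, 0.0, 0.0, 1.0]]
top 57.901015990098244 321.22172846030753 238.09225587327074 [[-0.0285, -0.9945, 0.1006, 0.4422], [-0.9995, 0.0299, 0.0127, 0.0096], [-0.0156, -0.1002, -0.9948, 1.1467], [0.0, 0.0, 0.0, 1.0]]
```

View pics/top0.png

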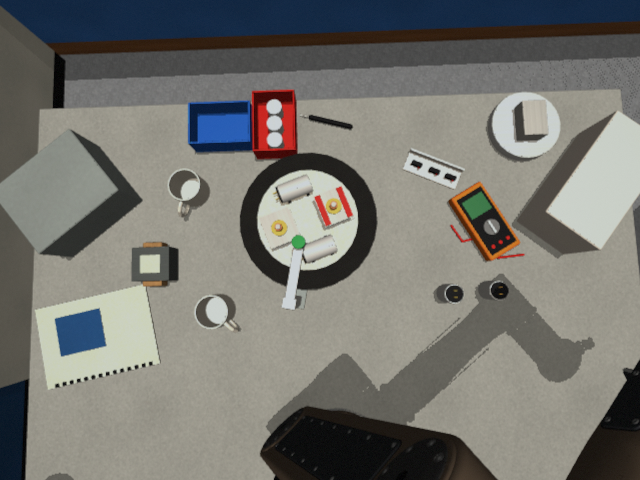

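View pics/side0.png

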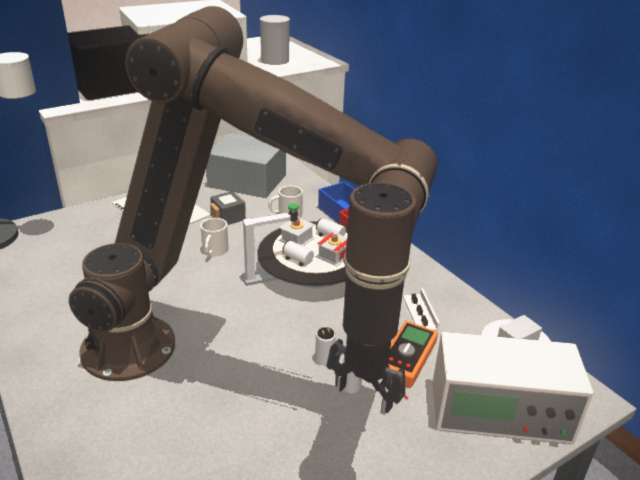

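Top view: carousel centre is near (308,221), green plunger (298,243), post (290,303), red-striped magnetron's stub about (334,206), plain one's (279,228). The side view agrees: the plunger is at (293,208) and the red-striped magnetron at (335,247).

```bash
cat > h.py <<'E'
from station import arm,snapshot,job
import cv2,numpy as np
def K(s):
    f=240/np.tan(np.radians(s["vfov"]/2)); return np.array([[f,0,s["cx"]],[0,f,s["cy"]],[0,0,1]])
def ray(s,uv,z):
    d=s["T"][:3,:3]@np.linalg.solve(K(s),[uv[0],uv[1],1.]);c=s["T"][:3,3];return c+d*(z-c[2])/d[2]
def proj(s,p):
    q=K(s)@(s["T"][:3,:3].T@(np.asarray(p)-s["T"][:3,3]));return q[:2]/q[2]
def blobs(m,amin=15):
    n,l,st,c=cv2.connectedComponentsWithStats(m.astype(np.uint8));return [(st[i,4],c[i].round(1),l==i) for i in range(1,n) if st[i,4]>=amin]
def hsv(s): return cv2.cvtColor(s["pixels"],cv2.COLOR_RGB2HSV)
def masks(s):
    h=hsv(s);H,S,V=h[...,0].astype(int),h[...,1].astype(int),h[...,2].astype(int)
    return dict(green=(H>45)&(H<80)&(S>120)&(V>60),gold=(H>12)&(H<32)&(S>110)&(V>110),red=((H<6)|(H>174))&(S>150)&(V>90))
def see(o=None):
    o=o or arm.get_obs();print("t%.2f"%o["clock"],"tcp",o["eef_pos"].round(4) if hasattr(o["eef_pos"],"round") else o["eef_pos"],"F",np.round(o["ft_force"],1),"w",round(float(o["width"]),3))
E
python3 - <<'E'
from h import *
s=snapshot("top");m=masks(s)
roi=np.zeros((480,640),bool);roi[145:315,235:385]=1
for k in m:
    for a,c,_ in blobs(m[k]&roi,8): print(k,a,c, [ray(s,c,z)[:2].round(4).tolist() for z in(0.12,0.145,0.2285)])
V=hsv(s)[...,2]
d=(V<60)&roi
b=max(blobs(d),key=lambda t:t[0]);pts=max(cv2.findContours(b[2].astype(np.uint8),0,1)[0],key=len)[:,0]
W=np.array([ray(s,p,0.062)[:2] for p in pts])
def circ(W):
    for _ in range(4):
        A=np.c_[2*W,np.ones(len(W))];x=np.linalg.lstsq(A,(W**2).sum(1),rcond=None)[0];r=np.sqrt(x[2]+x[:2]@x[:2])
        e=abs(np.hypot(*(W-x[:2]).T)-r);W=W[e<max(0.003,1.5*np.median(e))]
    return x[:2],r,len(W)
print("disc",b[0],circ(W))
w=(V>140)&roi&(hsv(s)[...,1]<60)
im=cv2.resize(s["pixels"][140:320,220:400],None,fx=3.3,fy=3.3,interpolation=cv2.INTER_CUBIC);cv2.imwrite("pics/crop1.png",im[:,:,::-1])
s=snapshot("side");m=masks(s);roi=np.zeros((480,640),bool);roi[190:300,230:360]=1
for k in("green","gold"):
    for a,c,_ in blobs(m[k]&roi,8): print("side",k,a,c,[ray(s,c,z)[:2].round(4).tolist() for z in(0.145,0.2285)])
E
```

```text
green 131 [298.1 241.6] [[0.5393, 0.0779], [0.5369, 0.0763], [0.529, 0.0707]]
gold 142 [333.1 205.9] [[0.6226, -0.0079], [0.6182, -0.0075], [0.6036, -0.0061]]
gold 144 [278.9 227.6] [[0.5742, 0.123], [0.571, 0.1203], [0.5603, 0.111]]
red 191 [273.1 147.8] [[0.7703, 0.1335], [0.7623, 0.1305], [0.7356, 0.1204]]
red 153 [343.9 201.4] [[0.6327, -0.0342], [0.6281, -0.0331], [0.6126, -0.0295]]
red 151 [322.2 210.2] [[0.613, 0.0185], [0.6089, 0.0182], [0.595, 0.0175]]
disc 6176 (array([0.60061716, 0.05594672]), np.float64(0.17085686499245323), 367)
side green 30 [292.9 205.7] [[0.6013, 0.1909], [0.5265, 0.0671]]
side gold 52 [296.5 225.3] [[0.5516, 0.0872], [0.4812, -0.0275]]
side gold 57 [334.2 241.4] [[0.5993, -0.0396], [0.5247, -0.1432]]
```

View pics/crop1.png

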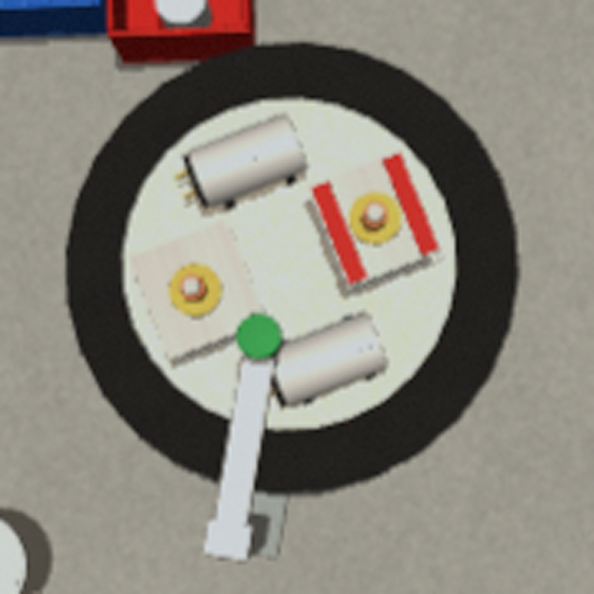

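The crop confirms it: gold collars at about (333,206) for the red-striped part and (279,228) for the plain one. They are 140 mm apart when cast onto z≈0.12, as they should be, so the axis is near (0.598, 0.0575). The plunger is 70 mm out, at 169°. A clockwise turn of about 121° is needed. I'll square the tool to the world axes, close the fingers and approach the right-hand side of the disc.

```bash
python3 -m creep '[0,0,0,0,0,0.13,1, 0,0,0,0,0,0.26,1, 0,0,0,0,0,0.38,1, 0,0,0,0,0,0.51,1, 0,0,0,0,0,0.51,1]' 60
python3 -m creep '[-0.09,0.16,0,0,0,0,1, -0.19,0.32,0,0,0,0,1, -0.28,0.48,0,0,0,0,1, -0.38,0.64,0,0,0,0,1, -0.47,0.8,0,0,0,0,1]'
python3 -c "
from h import *
o=arm.get_obs();print(np.round(o['tool_rot'],3).tolist());see(o)"
```

```text
clock: 0.62
eef_pos: [0.2627, -0.6216, 0.239]
tool_rot: [[-1.0, 0.005, -0.0], [0.005, 1.0, 0.0], [0.0, 0.0, -1.0]]
ft_force: [0.7, 0.1, -0.5]
width: 0.0257
gripper_force: 0.0
clock: 1.03
eef_pos: [0.3101, -0.541, 0.2391]
tool_rot: [[-1.0, -0.003, -0.0], [-0.003, 1.0, 0.0], [0.0, 0.0, -1.0]]
ft_force: [0.4, 0.9, 0.0]
width: -0.0003
gripper_force: 0.0
[[-1.0, -0.003, -0.0], [-0.003, 1.0, 0.0], [0.0, 0.0, -1.0]]
t1.03 tcp [ 0.3101 -0.541   0.2391] F [0.4 0.9 0. ] w -0.0
```

```bash
python3 - <<'E'
from h import *
s=snapshot("top")
px=[(220+a/3.3,140+b/3.3) for a,b in((374,215),(192,289))]
P=[ray(s,p,.149) for p in px];print("stub tops",np.round(P,4).tolist(),"sep",np.hypot(*(P[0]-P[1])[:2]),"mid",(P[0]+P[1])/2)
# axis from gold z .122
G=[ray(s,p,.122) for p in((333.1,205.9),(278.9,227.6))];print((G[0]+G[1])/2,np.hypot(*(G[0]-G[1])[:2]))
print("post top", ray(s,(220+229/3.3,140+540/3.3),.202))
E
```

```text
stub tops [[0.6193, -0.008, 0.149], [0.5706, 0.1215, 0.149]] sep 0.13838343842289208 mid [0.59494236 0.05672639 0.149     ]
[0.59812297 0.0574516  0.122     ] 0.13936009994794055
post top [0.39766426 0.09439139 0.202     ]
```

```bash
R='' ; python3 -m creep '[-0.09,0.16,0,0,0,0,1, -0.19,0.32,0,0,0,0,1, -0.28,0.48,0,0,0,0,1, -0.38,0.64,0,0,0,0,1, -0.47,0.8,0,0,0,0,1]' >/dev/null
python3 -m creep '[-0.09,0.16,0,0,0,0,1, -0.19,0.32,0,0,0,0,1, -0.28,0.48,0,0,0,0,1, -0.38,0.64,0,0,0,0,1, -0.47,0.8,0,0,0,0,1]' >/dev/null
python3 -m creep '[-0.09,0.16,0,0,0,0,1, -0.19,0.32,0,0,0,0,1, -0.28,0.48,0,0,0,0,1, -0.38,0.64,0,0,0,0,1, -0.47,0.8,0,0,0,0,1]' |head -2
python3 -m creep '[-0.14,0.14,0,0,0,0,1, -0.28,0.28,0,0,0,0,1, -0.42,0.42,0,0,0,0,1, -0.56,0.56,0,0,0,0,1, -0.7,0.7,0,0,0,0,1]' >/dev/null
python3 -m creep '[-0.14,0.14,0,0,0,0,1, -0.28,0.28,0,0,0,0,1, -0.42,0.42,0,0,0,0,1, -0.56,0.56,0,0,0,0,1, -0.7,0.7,0,0,0,0,1]' >/dev/null
python3 -m creep '[-0.14,0.14,0,0,0,0,1, -0.28,0.28,0,0,0,0,1, -0.42,0.42,0,0,0,0,1, -0.56,0.56,0,0,0,0,1, -0.7,0.7,0,0,0,0,1]' |head -2
python3 -m creep '[-0.1,0.15,0,0,0,0,1, -0.2,0.3,0,0,0,0,1, -0.3,0.45,0,0,0,0,1, -0.39,0.6,0,0,0,0,1, -0.47,0.74,0,0,0,0,1]' |head -2
python3 -m creep '[-0.1,0.15,0,0,0,0,1, -0.2,0.3,0,0,0,0,1, -0.3,0.45,0,0,0,0,1, -0.39,0.6,0,0,0,0,1, -0.47,0.74,0,0,0,0,1]'
```

```text
clock: 2.33
eef_pos: [0.4513, -0.3011, 0.2393]
clock: 3.58
eef_pos: [0.6624, -0.0907, 0.2391]
clock: 4.0
eef_pos: [0.709, -0.0164, 0.2392]
clock: 4.42
eef_pos: [0.7559, 0.0575, 0.2393]
tool_rot: [[-1.0, 0.001, -0.0], [0.001, 1.0, 0.0], [0.0, 0.0, -1.0]]
ft_force: [0.1, 0.2, -0.1]
width: 0.0001
gripper_force: 0.0
```

```bash
python3 -m creep '[0.03,-0.13,0.1,0,0,0,1, 0.07,-0.26,0.25,0,0,0,1, 0.1,-0.39,0.4,0,0,0,1, 0.14,-0.52,0.55,0,0,0,1, 0.17,-0.65,0.7,0,0,0,1]' | head -2
python3 -m creep '[0,0,0.2,0,0,0,1, 0,0,0.4,0,0,0,1, 0,0,0.6,0,0,0,1, 0,0,0.75,0,0,0,1, 0,0,0.83,0,0,0,1]'
python3 -c "
from h import *
for n in('top','side'):
  s=snapshot(n);cv2.imwrite('pics/%s2.png'%n,s['pixels'][:,:,::-1])
a=cv2.imread('pics/top2.png')[120:340,200:440];b=cv2.imread('pics/side2.png')[150:370,220:460]
cv2.imwrite('pics/c2.png',cv2.resize(np.hstack([a,b]),None,fx=1.66,fy=1.66))"
```

```text
clock: 4.83
eef_pos: [0.7382, -0.0089, 0.1688]
clock: 5.25
eef_pos: [0.7373, -0.0087, 0.0838]
tool_rot: [[-1.0, 0.001, -0.003], [0.001, 1.0, -0.0], [0.003, -0.0, -1.0]]
ft_force: [0.3, -0.3, -1.1]
width: 0.0003
gripper_force: 0.0
```

View pics/c2.png

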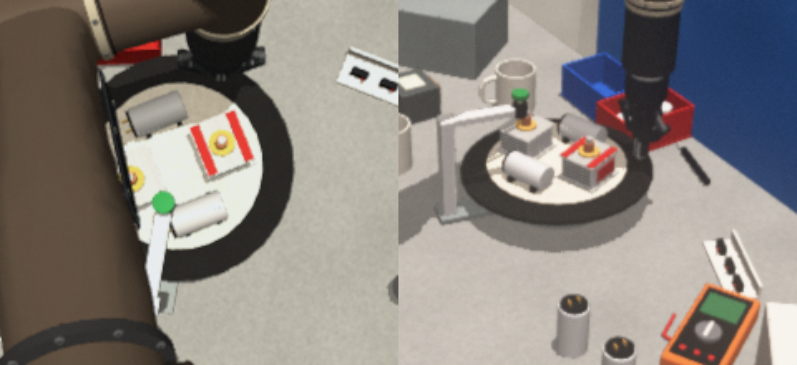

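Left crop: the closed fingertip is over the black rim at right-rear, near crop pixel (222,75), clear of the tray. Right crop: it is near (640,150), just above the rim, with parts and beam clear. Now I'll feel for the rim in 1 mm steps, stopping on contact.

```bash
cat > chk.py <<'E'
# stop-check: exit 1 if vertical force on the tool exceeds argv[1]
import sys
from h import *
o=arm.get_obs();f=np.round(o["ft_force"],1);print("t%.2f"%o["clock"],o["eef_pos"].round(4) if hasattr(o["eef_pos"],"round") else o["eef_pos"],f.tolist(),flush=True)
sys.exit(int(f[2]>float(sys.argv[1])))
E
python3 -m creep '[0,0,0.01,0,0,0,1, 0,0,0.02,0,0,0,1, 0,0,0.02,0,0,0,1, 0,0,0.02,0,0,0,1, 0,0,0.02,0,0,0,1]' >/dev/null; python3 chk.py 2 &&
python3 -m creep '[0,0,0.002,0,0,0,1, 0,0,0.004,0,0,0,1, 0,0,0.006,0,0,0,1, 0,0,0.008,0,0,0,1, 0,0,0.01,0,0,0,1]' >/dev/null; python3 chk.py 2 &&
python3 -m creep '[0,0,0.002,0,0,0,1, 0,0,0.004,0,0,0,1, 0,0,0.006,0,0,0,1, 0,0,0.008,0,0,0,1, 0,0,0.01,0,0,0,1]' >/dev/null; python3 chk.py 2 &&
python3 -m creep '[0,0,0.002,0,0,0,1, 0,0,0.004,0,0,0,1, 0,0,0.006,0,0,0,1, 0,0,0.008,0,0,0,1, 0,0,0.01,0,0,0,1]' >/dev/null; python3 chk.py 2 &&
python3 -m creep '[0,0,0.002,0,0,0,1, 0,0,0.004,0,0,0,1, 0,0,0.006,0,0,0,1, 0,0,0.008,0,0,0,1, 0,0,0.01,0,0,0,1]' >/dev/null; python3 chk.py 2
```

```text
t5.77 [ 0.7385 -0.009   0.0851] [0.8, 0.4, 0.7]
t6.18 [ 0.7381 -0.0092  0.0833] [-0.1, -0.4, -0.5]
t6.60 [ 0.7382 -0.0091  0.0823] [-0.4, -0.3, -0.3]
t7.02 [ 0.7382 -0.0091  0.0813] [0.9, 0.0, 0.7]
t7.43 [ 0.7382 -0.0091  0.0803] [-0.2, 0.1, -0.6]
```

```bash
python3 -m creep '[0,0,0.002,0,0,0,1, 0,0,0.004,0,0,0,1, 0,0,0.006,0,0,0,1, 0,0,0.008,0,0,0,1, 0,0,0.01,0,0,0,1]' >/dev/null; python3 chk.py 2 &&
python3 -m creep '[0,0,0.002,0,0,0,1, 0,0,0.004,0,0,0,1, 0,0,0.006,0,0,0,1, 0,0,0.008,0,0,0,1, 0,0,0.01,0,0,0,1]' >/dev/null; python3 chk.py 2 &&
python3 -m creep '[0,0,0.002,0,0,0,1, 0,0,0.004,0,0,0,1, 0,0,0.006,0,0,0,1, 0,0,0.008,0,0,0,1, 0,0,0.01,0,0,0,1]' >/dev/null; python3 chk.py 2 &&
python3 -m creep '[0,0,0.002,0,0,0,1, 0,0,0.004,0,0,0,1, 0,0,0.006,0,0,0,1, 0,0,0.008,0,0,0,1, 0,0,0.01,0,0,0,1]' >/dev/null; python3 chk.py 2 &&
python3 -m creep '[0,0,0.002,0,0,0,1, 0,0,0.004,0,0,0,1, 0,0,0.006,0,0,0,1, 0,0,0.008,0,0,0,1, 0,0,0.01,0,0,0,1]' >/dev/null; python3 chk.py 2 &&
python3 -m creep '[0,0,0.002,0,0,0,1, 0,0,0.004,0,0,0,1, 0,0,0.006,0,0,0,1, 0,0,0.008,0,0,0,1, 0,0,0.01,0,0,0,1]' >/dev/null; python3 chk.py 2 &&
python3 -m creep '[0,0,0.002,0,0,0,1, 0,0,0.004,0,0,0,1, 0,0,0.006,0,0,0,1, 0,0,0.008,0,0,0,1, 0,0,0.01,0,0,0,1]' >/dev/null; python3 chk.py 2 &&
python3 -m creep '[0,0,0.002,0,0,0,1, 0,0,0.004,0,0,0,1, 0,0,0.006,0,0,0,1, 0,0,0.008,0,0,0,1, 0,0,0.01,0,0,0,1]' >/dev/null; python3 chk.py 2
```

```text
t7.85 [ 0.7382 -0.0091  0.0793] [0.8, -0.8, 1.3]
t8.27 [ 0.7382 -0.0091  0.0783] [-0.2, 0.0, 0.2]
t8.68 [ 0.7382 -0.0091  0.0773] [-0.1, -0.7, 0.4]
t9.10 [ 0.7382 -0.0091  0.0763] [-0.5, -0.2, -0.4]
t9.52 [ 0.7382 -0.0091  0.0753] [-0.5, 0.3, 0.6]
t9.93 [ 0.7382 -0.0091  0.0743] [0.0, 0.4, 0.5]
t10.35 [ 0.7383 -0.0091  0.0735] [0.4, 0.7, 1.5]
t10.77 [ 0.7384 -0.0091  0.0725] [1.0, 0.1, 2.5]
```

```bash

python3 -m creep '[0,0,0.001,0,0,0,1, 0,0,0.002,0,0,0,1, 0,0,0.003,0,0,0,1, 0,0,0.004,0,0,0,1, 0,0,0.005,0,0,0,1]' >/dev/null; python3 chk.py 7 &&
python3 -m creep '[0,0,0.001,0,0,0,1, 0,0,0.002,0,0,0,1, 0,0,0.003,0,0,0,1, 0,0,0.004,0,0,0,1, 0,0,0.005,0,0,0,1]' >/dev/null; python3 chk.py 7
```

```text
t11.18 [ 0.7384 -0.0092  0.072 ] [1.0, -1.0, 3.1]
t11.60 [ 0.7384 -0.0091  0.0715] [1.3, -0.9, 4.1]
```

```bash

python3 -m creep '[0,0,0.002,0,0,0,1, 0,0,0.004,0,0,0,1, 0,0,0.006,0,0,0,1, 0,0,0.008,0,0,0,1, 0,0,0.01,0,0,0,1]' >/dev/null; python3 chk.py 7 &&
python3 -m creep '[0,0,0.002,0,0,0,1, 0,0,0.004,0,0,0,1, 0,0,0.006,0,0,0,1, 0,0,0.008,0,0,0,1, 0,0,0.01,0,0,0,1]' >/dev/null; python3 chk.py 7 &&
python3 -m creep '[0,0,0.002,0,0,0,1, 0,0,0.004,0,0,0,1, 0,0,0.006,0,0,0,1, 0,0,0.008,0,0,0,1, 0,0,0.01,0,0,0,1]' >/dev/null; python3 chk.py 7
```

```text
t12.02 [ 0.7385 -0.0091  0.0706] [2.0, -1.7, 4.9]
t12.43 [ 0.7386 -0.0092  0.0698] [2.1, -1.2, 6.7]
t12.85 [ 0.7386 -0.0092  0.069 ] [1.7, -1.7, 8.1]
```

```bash
python3 - <<'E'
import numpy as np
C=np.array([.598,.0575])
for p0 in np.arange(-25.4,-150,-10):
    f=lambda p:.155*np.array([np.cos(np.radians(p)),np.sin(np.radians(p))])
    print(round(p0,1),(f(p0)+C).round(3).tolist()," ".join("%.3f,%.3f"%tuple((f(p0-k)-f(p0))*[-10,10]) for k in(2,4,6,8,10)))
E
python3 -m creep '[0,0,0.002,0,0,0,1, 0,0,0.005,0,0,0,1, 0,0,0.01,0,0,0,1, 0,0,0.012,0,0,0,1, 0,0,0.015,0,0,0,1]' >/dev/null; python3 chk.py 7
```

```text
-25.4 [0.738, -0.009] 0.024,-0.048 0.050,-0.096 0.077,-0.143 0.106,-0.188 0.137,-0.233
-35.4 [0.724, -0.032] 0.032,-0.044 0.066,-0.086 0.101,-0.127 0.137,-0.167 0.175,-0.206
-45.4 [0.707, -0.053] 0.039,-0.037 0.080,-0.073 0.121,-0.108 0.164,-0.141 0.208,-0.172
-55.4 [0.686, -0.07] 0.045,-0.030 0.091,-0.058 0.138,-0.085 0.186,-0.110 0.235,-0.133
-65.4 [0.663, -0.083] 0.050,-0.022 0.100,-0.042 0.151,-0.060 0.202,-0.076 0.255,-0.091
-75.4 [0.637, -0.092] 0.053,-0.013 0.106,-0.024 0.159,-0.033 0.213,-0.040 0.266,-0.045
-85.4 [0.61, -0.097] 0.054,-0.003 0.108,-0.005 0.162,-0.005 0.216,-0.002 0.270,0.002
-95.4 [0.583, -0.097] 0.054,0.006 0.107,0.014 0.161,0.024 0.213,0.035 0.266,0.049
-105.4 [0.557, -0.092] 0.052,0.015 0.103,0.032 0.154,0.051 0.204,0.072 0.253,0.094
-115.4 [0.532, -0.083] 0.048,0.024 0.096,0.050 0.143,0.077 0.188,0.106 0.233,0.137
-125.4 [0.508, -0.069] 0.044,0.032 0.086,0.066 0.127,0.101 0.167,0.137 0.206,0.175
-135.4 [0.488, -0.051] 0.037,0.039 0.073,0.080 0.108,0.121 0.141,0.164 0.172,0.208
-145.4 [0.47, -0.031] 0.030,0.045 0.058,0.091 0.085,0.138 0.110,0.186 0.133,0.235
t13.27 [ 0.7387 -0.0092  0.0678] [1.8, -2.0, 8.9]
```

```bash

python3 -m creep '[0.01,-0.02,0.006,0,0,0,1, 0.024,-0.048,0.008,0,0,0,1, 0.05,-0.096,0.008,0,0,0,1, 0.077,-0.143,0.008,0,0,0,1, 0.106,-0.188,0.008,0,0,0,1]' >/dev/null; python3 chk.py 7
```

```text
t13.68 [ 0.7285 -0.0267  0.0672] [0.5, 4.1, 9.1]
```

```bash

python3 -m creep '[0.03,-0.045,0.003,0,0,0,1, 0.063,-0.088,0.006,0,0,0,1, 0.096,-0.131,0.006,0,0,0,1, 0.131,-0.172,0.006,0,0,0,1, 0.168,-0.212,0.006,0,0,0,1]' >/dev/null; python3 chk.py 7
python3 -c "
from h import *
for n in('side','top'):
  s=snapshot(n);m=masks(s)
  for k in('gold','red'):
    for a,c,_ in blobs(m[k],15): print(n,k,a,c,ray(s,c,.122)[:2].round(4))
C=np.array([.598,.0575])
"
```

```text
t14.10 [ 0.7115 -0.0478  0.0665] [0.5, 6.2, 9.6]
side gold 38 [214.5 206.9] [0.405  0.3403]
side gold 43 [301.3 223. ] [0.5904 0.1228]
side gold 57 [329.2 244.2] [ 0.5992 -0.016 ]
side red 253 [347.6 216.3] [0.7348 0.0852]
side red 371 [388.4 222.1] [ 0.8232 -0.005 ]
side red 35 [319.9 240.9] [0.5855 0.0119]
side red 56 [335.1 248.7] [ 0.6009 -0.0436]
side red 72 [337.1 256.6] [ 0.5836 -0.0791]
side red 21 [381.9 347.7] [ 0.4658 -0.4342]
side red 50 [395.7 387.5] [ 0.4159 -0.5464]
side red 15 [525.8 429. ] [ 0.5693 -0.7663]
top gold 581 [484.9 220.8] [ 0.5753 -0.3662]
top gold 139 [335.  214.4] [ 0.6016 -0.0118]
top gold 73 [151.9 244.5] [0.5426 0.4268]
top gold 94 [152.1 283. ] [0.4512 0.4254]
top red 288 [277.9 100.6] [0.8883 0.1194]
top red 129 [261.4 109. ] [0.8683 0.1603]
top red 152 [346.8 213.2] [ 0.6036 -0.04  ]
top red 152 [323.3 215. ] [0.601  0.0162]
top red 51 [459.7 235.2] [ 0.5428 -0.3047]
top red 18 [507.4 237.1] [ 0.535  -0.4164]
top red 17 [500.1 241.6] [ 0.5248 -0.3985]
top red 20 [492.9 246. ] [ 0.5149 -0.381 ]
top red 47 [510.1 255.7] [ 0.4909 -0.4195]
```

No slip: the red collar has gone from -69.4° to -87°, matching the commanded 18°. About 103.5° remain.

```bash
python3 - <<'E'
import numpy as np
for p0 in np.arange(-43.4,-140,-10):
    f=lambda p:.155*np.array([np.cos(np.radians(p)),np.sin(np.radians(p))])
    print(round(p0,1)," ".join("%.3f,%.3f"%tuple((f(p0-k)-f(p0))*[-10,10]) for k in(2,4,6,8,10)))
E
python3 -m creep '[0.037,-0.038,0.001,0,0,0,1, 0.077,-0.076,0.002,0,0,0,1, 0.117,-0.112,0.003,0,0,0,1, 0.158,-0.147,0.004,0,0,0,1, 0.202,-0.179,0.004,0,0,0,1]' >/dev/null; python3 chk.py 11
```

```text
-43.4 0.038,-0.039 0.077,-0.076 0.117,-0.112 0.159,-0.146 0.202,-0.179
-53.4 0.044,-0.031 0.089,-0.061 0.135,-0.090 0.182,-0.117 0.230,-0.142
-63.4 0.049,-0.023 0.098,-0.045 0.149,-0.065 0.200,-0.083 0.251,-0.099
-73.4 0.052,-0.015 0.105,-0.027 0.158,-0.038 0.211,-0.047 0.265,-0.054
-83.4 0.054,-0.005 0.108,-0.009 0.162,-0.010 0.216,-0.010 0.270,-0.008
-93.4 0.054,0.004 0.108,0.010 0.161,0.018 0.214,0.028 0.267,0.039
-103.4 0.052,0.013 0.104,0.029 0.156,0.046 0.206,0.065 0.256,0.085
-113.4 0.049,0.022 0.098,0.046 0.145,0.072 0.192,0.100 0.238,0.129
-123.4 0.045,0.031 0.088,0.063 0.131,0.096 0.172,0.131 0.212,0.168
-133.4 0.039,0.038 0.076,0.077 0.112,0.117 0.146,0.159 0.179,0.202
t14.62 [ 0.6915 -0.0656  0.0661] [1.4, 5.5, 10.9]
```

```bash

python3 -m creep '[0.044,-0.031,0,0,0,0,1, 0.089,-0.061,0,0,0,0,1, 0.135,-0.09,0,0,0,0,1, 0.182,-0.117,0,0,0,0,1, 0.23,-0.142,0,0,0,0,1]' >/dev/null; python3 chk.py 11.2 &&
python3 -m creep '[0.049,-0.023,0,0,0,0,1, 0.098,-0.045,0,0,0,0,1, 0.149,-0.065,0,0,0,0,1, 0.2,-0.083,0,0,0,0,1, 0.251,-0.099,0,0,0,0,1]' >/dev/null; python3 chk.py 11
```

```text
t15.03 [ 0.6687 -0.0797  0.0661] [1.4, 5.3, 9.6]
t15.45 [ 0.6439 -0.0898  0.0661] [3.3, 4.5, 9.0]
```

Force is easing off slowly, so I'll lower slightly and continue.

```bash

python3 -m creep '[0.052,-0.015,0.003,0,0,0,1, 0.105,-0.027,0.005,0,0,0,1, 0.158,-0.038,0.007,0,0,0,1, 0.211,-0.047,0.009,0,0,0,1, 0.265,-0.054,0.011,0,0,0,1]' >/dev/null; python3 chk.py 11.2 &&
python3 -m creep '[0.054,-0.005,0.001,0,0,0,1, 0.108,-0.009,0.002,0,0,0,1, 0.162,-0.01,0.003,0,0,0,1, 0.216,-0.01,0.004,0,0,0,1, 0.27,-0.008,0.005,0,0,0,1]' >/dev/null; python3 chk.py 11
```

```text
t15.87 [ 0.6179 -0.0954  0.0652] [2.4, 3.4, 10.0]
t16.28 [ 0.591  -0.0964  0.0648] [3.5, 1.4, 8.6]
```

```bash

python3 -m creep '[0.054,0.004,0.006,0,0,0,1, 0.108,0.01,0.01,0,0,0,1, 0.161,0.018,0.014,0,0,0,1, 0.214,0.028,0.017,0,0,0,1, 0.267,0.039,0.02,0,0,0,1]' >/dev/null; python3 chk.py 11.2 &&
python3 -m creep '[0.052,0.013,0.003,0,0,0,1, 0.104,0.029,0.006,0,0,0,1, 0.156,0.046,0.009,0,0,0,1, 0.206,0.065,0.012,0,0,0,1, 0.256,0.085,0.015,0,0,0,1]' >/dev/null; python3 chk.py 11
python3 -c "
from h import *
s=snapshot('top');m=masks(s)
for k in('gold','red'):
    for a,c,_ in blobs(m[k],15):
      p=ray(s,c,.122)[:2]-[.598,.0575]
      if np.hypot(*p)<.13: print(k,a,c,p.round(4),np.degrees(np.arctan2(p[1],p[0])))"
```

```text
t16.70 [ 0.5645 -0.0928  0.063 ] [2.9, -0.6, 10.7]
t17.12 [ 0.5389 -0.0844  0.0616] [3.5, -1.7, 11.7]
gold 139 [292.4 191.3] [0.0628 0.0312] 26.399520628963945
```

Plain collar at (292,191) gives the red one at about -153.6°, so about 37° are left.

```bash

python3 -m creep '[0.049,0.022,0,0,0,0,1, 0.098,0.046,0,0,0,0,1, 0.145,0.072,0,0,0,0,1, 0.192,0.1,0,0,0,0,1, 0.238,0.129,0,0,0,0,1]' >/dev/null; python3 chk.py 11.8 &&
python3 -m creep '[0.045,0.031,0.003,0,0,0,1, 0.088,0.063,0.004,0,0,0,1, 0.131,0.096,0.005,0,0,0,1, 0.172,0.131,0.006,0,0,0,1, 0.212,0.168,0.007,0,0,0,1]' >/dev/null; python3 chk.py 11
```

```text
t17.58 [ 0.5148 -0.0716  0.0614] [2.0, -1.9, 11.7]
t18.00 [ 0.4934 -0.0547  0.0606] [3.1, -3.0, 12.0]
```

```bash

python3 -m creep '[0.039,0.038,-0.001,0,0,0,1, 0.076,0.077,-0.002,0,0,0,1, 0.112,0.117,-0.002,0,0,0,1, 0.146,0.159,-0.002,0,0,0,1, 0.179,0.202,-0.002,0,0,0,1]' >/dev/null; python3 chk.py 11
cat > ang.py <<'E'
from h import *
C=np.array([.598,.0575])
s=snapshot('top');m=masks(s)
for a,c,_ in blobs(m['gold'],15):
      p=ray(s,c,.122)[:2]-C
      if np.hypot(*p)<.1: print('top',a,c,p.round(4),np.degrees(np.arctan2(p[1],p[0])).round(1))
s2=snapshot('side');m=masks(s2)
for k in('gold','green'):
  for a,c,_ in blobs(m[k],10):
      p=ray(s2,c,.122 if k=='gold' else .2285)[:2]-C
      if np.hypot(*p)<.13: print('side',k,a,c,p.round(4),np.degrees(np.arctan2(p[1],p[0])).round(1))
a=s['pixels'][120:340,200:440];b=s2['pixels'][170:280,240:360]
a=cv2.resize(a,(400,366));b=cv2.resize(b,(400,366))
cv2.imwrite('pics/c3.png',np.hstack([a,b])[:,:,::-1])
E
python3 ang.py
```

```text
t18.42 [ 0.4751 -0.0345  0.0605] [2.4, -2.7, 11.5]
top 139 [306.4 188. ] [ 0.0698 -0.0027] -2.2
top 82 [308.3 245.6] [-0.0692 -0.0037] -177.0
side gold 49 [335.5 227.3] [ 0.0683 -0.0067] -5.6
```

View pics/c3.png

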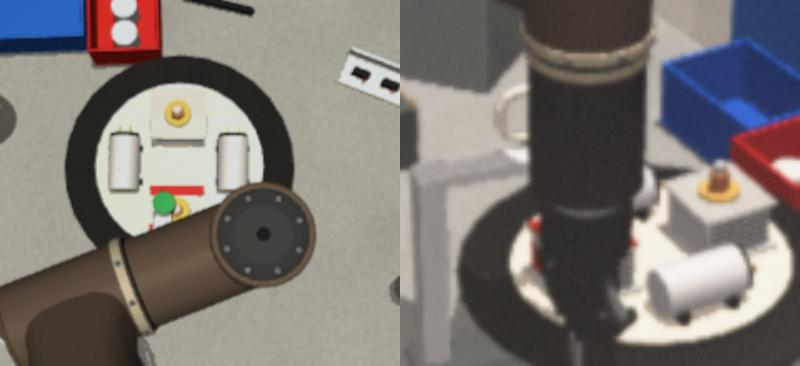

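The left crop shows the wrist clear of the post, the plain magnetron at the back with its collar at (306,188), and the red one nearly at the front. About 8.4° remain; the side view of the front is blocked by the hand.

```bash

python3 -m creep '[0.033,0.046,0,0,0,0,1, 0.064,0.094,0,0,0,0,1, 0.092,0.143,0,0,0,0,1, 0.122,0.192,0,0,0,0,1, 0.122,0.192,0,0,0,0,1]' >/dev/null; python3 chk.py 11;python3 ang.py
```

```text
t18.93 [ 0.4624 -0.0149  0.0604] [1.8, -3.1, 11.3]
top 139 [310.7 188.2] [ 0.069 -0.013] -10.6
top 48 [305.8 246.6] [-0.0714  0.0023] 178.1
side gold 46 [336.7 228.9] [ 0.0664 -0.0159] -13.5
```

```bash

python3 -m creep '[0,0,-0.03,0,0,0,1, 0,0,-0.08,0,0,0,1, 0,0,-0.15,0,0,0,1, 0,0,-0.3,0,0,0,1, 0,0,-0.5,0,0,0,1]' >/dev/null
python3 -m creep '[0,0,-0.2,0,0,0,1, 0,0,-0.4,0,0,0,1, 0,0,-0.6,0,0,0,1, 0,0,-0.8,0,0,0,1, 0,0,-1,0,0,0,1]' >/dev/null
python3 -m creep '[-0.1,-0.15,-0.12,0,0,0,1, -0.2,-0.3,-0.24,0,0,0,1, -0.3,-0.45,-0.36,0,0,0,1, -0.4,-0.6,-0.48,0,0,0,1, -0.5,-0.8,-0.6,0,0,0,1]' >/dev/null; python3 chk.py 11;python3 ang.py
```

```text
t20.28 [ 0.5106 -0.0958  0.2693] [1.3, 0.3, -0.2]
top 135 [310.6 188.2] [ 0.069  -0.0127] -10.5
side gold 48 [336.7 228.7] [ 0.067 -0.015] -12.6
side gold 55 [292.9 237.9] [-0.0719  0.007 ] 174.4
side green 34 [292.9 206. ] [-0.0724  0.0082] 173.5
```

View pics/c3.png

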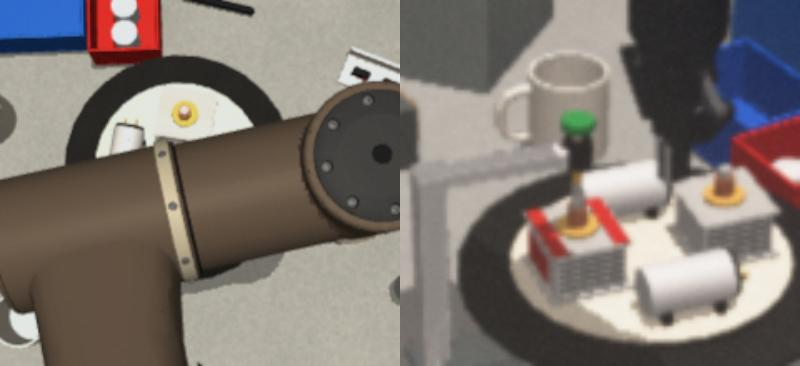

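Side crop: the plunger and red collar line up at (293,206) and (293,238); on the ground plane they agree within about 1.5 mm. The carousel is aligned and still. Next, over the plunger at about (0.527, 0.069).

```bash

python3 -m creep '[-0.02,0.16,0,0,0,0,1, -0.03,0.33,0,0,0,0,1, -0.05,0.49,0,0,0,0,1, -0.07,0.66,0,0,0,0,1, -0.08,0.82,0,0,0,0,1]' >/dev/null
python3 -m creep '[-0.02,0.16,0.02,0,0,0,1, -0.03,0.33,0.06,0,0,0,1, -0.05,0.49,0.1,0,0,0,1, -0.07,0.66,0.15,0,0,0,1, -0.08,0.82,0.2,0,0,0,1]' >/dev/null
python3 -m creep '[0,0,0,0,0,0,1, 0,0,0,0,0,0,1, 0,0,0,0,0,0,1, 0,0,0,0,0,0,1, 0,0,0,0,0,0,1]' >/dev/null; python3 chk.py 11; python3 ang.py
```

```text
t21.63 [0.5274 0.0678 0.2495] [0.1, 0.1, -0.1]
top 54 [314.6 185.9] [ 0.0743 -0.0225] -16.8
side gold 49 [336.8 228.7] [ 0.0673 -0.0152] -12.7
side gold 53 [292.5 237.9] [-0.0729  0.0076] 174.0
```

View pics/c3.png

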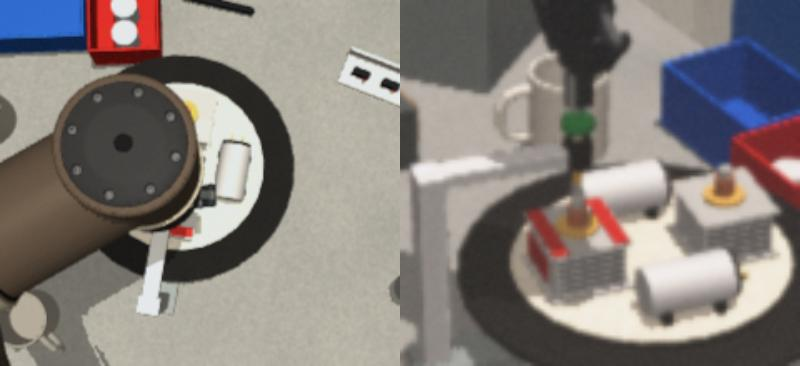

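The side crop shows the shut fingertips centred over the green knob, at crop (578,115). Pressing down in steps.

```bash

python3 -m creep '[0,0,0.03,0,0,0,1, 0,0,0.06,0,0,0,1, 0,0,0.09,0,0,0,1, 0,0,0.12,0,0,0,1, 0,0,0.14,0,0,0,1]' >/dev/null; python3 chk.py 9 &&
python3 -m creep '[0,0,0.01,0,0,0,1, 0,0,0.02,0,0,0,1, 0,0,0.03,0,0,0,1, 0,0,0.04,0,0,0,1, 0,0,0.05,0,0,0,1]' >/dev/null; python3 chk.py 9 &&
python3 -m creep '[0,0,0.01,0,0,0,1, 0,0,0.02,0,0,0,1, 0,0,0.03,0,0,0,1, 0,0,0.04,0,0,0,1, 0,0,0.05,0,0,0,1]' >/dev/null; python3 chk.py 9 &&
python3 -m creep '[0,0,0.01,0,0,0,1, 0,0,0.015,0,0,0,1, 0,0,0.02,0,0,0,1, 0,0,0.02,0,0,0,1, 0,0,0.02,0,0,0,1]' >/dev/null; python3 chk.py 9
```

```text
t22.15 [0.5275 0.0682 0.235 ] [-0.5, -0.4, 3.2]
t22.57 [0.5275 0.0683 0.2305] [-2.6, -0.5, 3.8]
t22.98 [0.5276 0.0683 0.2254] [-3.1, -1.1, 5.7]
t23.40 [0.5276 0.0682 0.2236] [-3.0, -1.2, 6.3]
```

```bash

python3 -m creep '[0,0,0.01,0,0,0,1, 0,0,0.015,0,0,0,1, 0,0,0.02,0,0,0,1, 0,0,0.02,0,0,0,1, 0,0,0.02,0,0,0,1]' >/dev/null; python3 chk.py 9 && 
python3 -m creep '[0,0,0.01,0,0,0,1, 0,0,0.01,0,0,0,1, 0,0,0.01,0,0,0,1, 0,0,0.01,0,0,0,1, 0,0,0.01,0,0,0,1]' >/dev/null; python3 chk.py 9; python3 ang.py
```

```text
t23.82 [0.5277 0.0682 0.2234] [-9.7, -0.7, 19.5]
t23.82 [0.5277 0.0682 0.2234] [-9.7, -0.7, 19.5]
top 65 [314.  186.2] [ 0.0736 -0.021 ] -15.9
side gold 14 [292.5 225. ] [-0.0365  0.0687] 118.0
side gold 48 [336.9 228.8] [ 0.0672 -0.0158] -13.2
side gold 55 [292.5 237.9] [-0.0729  0.0076] 174.0
```

View pics/c3.png

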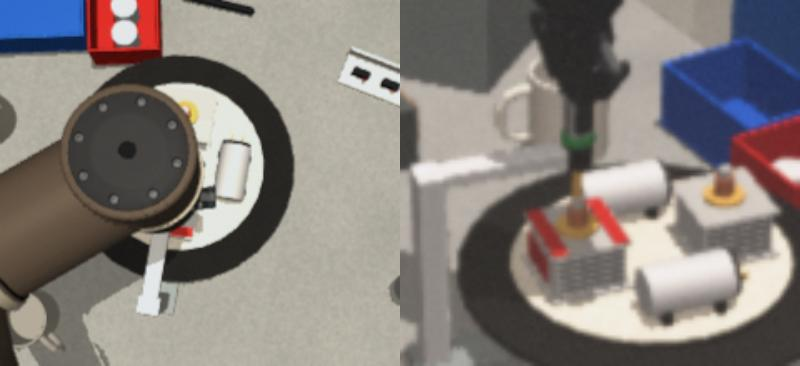

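The force jump to 19.5 N and the lowered knob and probe in the side crop, (578,140), show the plunger at its stop, held for over 0.4 s. Lifting off.

```bash

python3 -m creep '[0,0,-0.03,0,0,0,1, 0,0,-0.08,0,0,0,1, 0,0,-0.15,0,0,0,1, 0,0,-0.25,0,0,0,1, 0,0,-0.4,0,0,0,1]' >/dev/null; python3 chk.py 9 
python3 -m creep '[0,-0.1,-0.1,0,0,0,1, 0,-0.25,-0.2,0,0,0,1, 0,-0.4,-0.25,0,0,0,1, 0,-0.6,-0.3,0,0,0,1, 0,-0.8,-0.3,0,0,0,1]' >/dev/null
python3 -m creep '[0,-0.2,0,0,0,0,1, 0,-0.4,0,0,0,0,1, 0,-0.6,0,0,0,0,1, 0,-0.8,0,0,0,0,1, 0,-0.8,0,0,0,0,1]' >/dev/null
python3 -m creep '[0,0,0,0,0,0,1, 0,0,0,0,0,0,1, 0,0,0,0,0,0,1, 0,0,0,0,0,0,1, 0,0,0,0,0,0,1]' >/dev/null; python3 chk.py 9; python3 ang.py
```

```text
t24.33 [0.5272 0.0685 0.2609] [-0.2, -0.0, -0.6]
t25.58 [ 0.5276 -0.0911  0.2915] [-0.8, 0.4, -0.2]
top 53 [309.6 184. ] [ 0.0794 -0.0106] -7.6
side gold 49 [336.6 228.7] [ 0.0668 -0.0149] -12.6
side gold 56 [292.9 237.9] [-0.0719  0.007 ] 174.4
side green 28 [293.4 205.8] [-0.0706  0.0085] 173.2
```

View pics/c3.png

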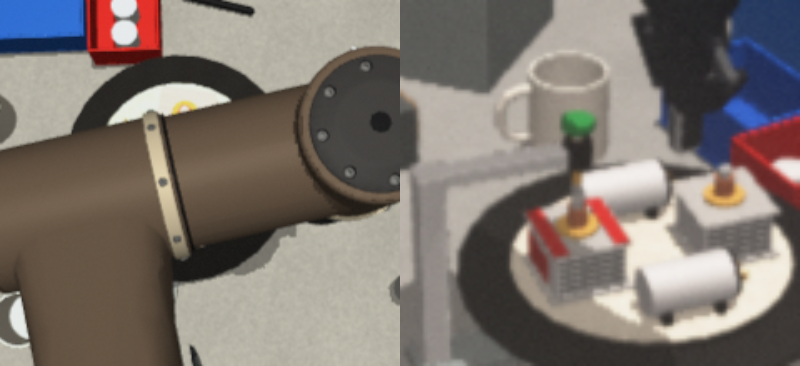

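The plunger is back up at (293,206), the stub is still under the probe, and the arm is clear.

```bash
python3 -c "
from station import job
print(job.finish_job())"
```

```text
the job is handed in; nothing more can be done
None
```

I turned the carousel until the red-striped magnetron's stub was about 1.5 mm from the probe's axis by camera, pressed the plunger to its stop and let it spring back, and handed the job in at about 26 s. The highest rim force I read was 12 N vertical (limit 18 N), and the judge returned no verdict.

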